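# Wind a slip-casting mould shut in its clamp

## Task

Take the handle of the hand wheel and wind it clockwise (as you face the wheel), one to two full turns, until the press plate has pushed the two plaster mould halves fully together against the back stop and holds them firmly tight. Feel for the tightening and stop there: do not force it, or the plaster cracks. Then let go, and leave the pottery around it where it stands.

Things in the scene. Friction and masses are not known exactly. Their poses are not given: they have to be found in the camera images.
- clamp: Grey steel mould clamp, fixed on the bench. Base 170 (its x) x 370 (its y, from -175 to +195) x 40 mm; origin on the bench, z up. The hand wheel stands upright at the -y end, facing -y: axle parallel to y at x = 0, z = 150, rim's middle plane at y = -190 mm. A headstock post, 60 mm wide, up to z = 185 mm, stands behind the wheel at y = -175 to -145 mm.
- guard_bar (a point): Middle of the steel guard bar, at clamp (0, -215, 340) mm: 16 mm thick, along the clamp's x from -75 to +75 mm, right over the handle's circle, on two arms back to uprights at x = -75 and +75, y = -160 mm. A gripper pointing straight down strikes it: come from the open -y side, tool leaning about 35 degrees (25 to 45), fingers pointing down and towards the clamp's +y.
- base_top (a point): Point on the base's top (z = 40 mm) at clamp (0, 60, 40) mm, between two low rails 118 mm apart, 12 mm high, that guide the mould halves. Behind the halves stands the back stop, a steel plate 110 x 16 x 120 mm: the face that meets the mould is set somewhere between y = 125 and 135 mm of the clamp, differently each day, and does not move in use: only the feel tells when the mould is tight.
- hub (a point): Point on the wheel's axle level with the handle's middle: clamp (0, -221, 150) mm. Fixed; axes as the clamp's. The handle's middle circles it at 75 mm radius in the clamp's x-z plane. The wheel is 166 mm across, with a 16 mm round rim and five spokes.
- handle_mid (a point): Middle of the crank handle: black cylinder, 22 mm across, 42 mm long, parallel to the axle, standing out to -y from the rim (its near end 2 mm clear of it). Grip it across, fingers closing along the clamp's x; it spins freely on its pin, so the tool can keep one orientation all the way round. Use its position only: its axes spin.
- wheel (a joint): Wheel angle, rad: 0 with the handle on top, start -1.9 to 1.9; grows clockwise facing the wheel (from the top towards the clamp's +x) and closes, 30 mm a turn. Stays where left. Running drag 6.7 N at the handle, 1 N more while pushing the halves; on the closed mould it grows 1 N per 16 N of pressing. Tight: 4 to 7 N over the drag; 11 N over it cracks plaster. Let go, it keeps up to 100 N.
- plate: Steel press plate 110 x 16 x 120 mm, slides along the clamp's y, driven by the wheel through stiff springs behind it (40 N per mm, so 0.5 rad of wheel after closing adds about 100 N). Origin: in its pressing face (which looks to +y), at the level of the base's top, middle of the width.
- mould_front: Plaster mould half next to the press plate, loose, 110 (x) x 55 (y) x 130 mm (z), about 0.9 kg. Origin: centre of its underside; axes nearly the clamp's. A notch in the top of the face towards the other half is the pouring hole.
- mould_back: The other plaster mould half, next to the back stop; same size, origin and axes; its notch faces the front half. When closed the two origins are 55 mm apart.
- lantern: White ceramic cone, 160 mm high, 88 mm across at its foot; bystander. Origin: centre of its underside.
- bowl: Brown clay bowl, 120 mm across, 55 mm high; bystander. Origin: centre of its underside.
- brush_jar: Amber glass jar with brushes, 76 mm across, 200 mm high in all; bystander. Origin: centre of its underside.
Things that resemble listed ones, but are neither listed nor needed, are in the scene too. Leave any green or pink look-alike of the mould_front alone.

How it is judged:
By the outcome, as a careful person would: the job done as asked, in the order asked, and still so for the second after the job is handed in, with the robot touching nothing.
It also fails if it takes over 67 s, if anything falls off the work surface, if the arm or the gripper's body presses on something with over 40 N, if the wrist force passes 120 N, or if a joint passes its speed limit or range.

## Robot

A 6-joint arm with a two-finger parallel gripper is mounted at the origin on the work surface. World frame = base frame: x ahead of the robot, y to its left, z up, the work surface at z = 0. Lengths are in m, angles in degrees, forces in N, time in s.
With the tool pointing down it reaches from about 0.375 to 0.9 m from the base axis. Payload 3.1 kg.
Tool frame: the origin (TCP) lies at the very end of the fingers, on their centre line; the grasp point (between the pads) lies 19 mm behind it (grip_point_offset is the distance from the TCP to the grasp point, in m); y points along the fingers, x is the direction in which the jaws open and shut, and the axes are right-handed (so a half turn about y gives the same grasp; the last joint's range is limited). The gripper opens to 87 mm and grips with 3 to 60 N. Pads are 19 mm wide; open, the fingers measure 117 mm over their backs; the gripper's body (75 mm by 190 mm) begins 51 mm behind the grasp point.
Start: joints at [64.143, 30.224, 82.088, -0, 67.689, -10.227], TCP at [0.168, 0.602, 0.223] pointing down, gripper open.
Joint ranges: [-176.69, 176.69], [-43.24, 126.21], [12.49, 139.97], [-82, 262], [0, 151.66], [-163.58, 163.58]. Speed limits (degrees/s): [159.86, 159.86, 180, 180, 180, 180].

## Interface

Orientations are given as a 3x3 rotation matrix whose columns are the frame's x, y, z axes.
In Python, from rig import * gives the robot as it stands.
- The arm moves only by the tool send_rows, never from a script. Its argument "moves" is text: rows parted by semicolons, each of 5 numbers parted by spaces: the finger opening in mm, from 0 to 87, then the shift along the tool's x, y, z in mm, then the turn about the tool's y in degrees. In form: fingers dx dy dz yaw; .... A call has 1 to 20 rows; each row shifts and turns the commanded pose from where the row before left it, along the tool's axes as they then stand; what a row does not reach is not made up. A row lasts 1/12 s, in which the tool goes at most 41.7 mm and 7.16 degrees, less where a joint would pass 70% of its speed; a pose out of reach is approached as far as the arm can. A call is refused whole if a number of a shift passes 41.7 or a number of a turn 7.16, either way. A call with a gripper value outside its range is refused whole. The fingers move at their own pace and stop on an object; the grip force is fixed at half the most. Time passes only in rows, so rows that do not move let the fingers close. It gives the time, the measured TCP pose, the force and the opening at its end, in the units of the state.
- read_state(): the state, without advancing time (a new reading comes with each control period).
- capture(name): name is "scene" or "top"; returns a dict with "image" (400x640x3 uint8, blue, green, red), "z_map" (400x640 float32, m along the optical axis (not along the pixel's ray), 0 where there is no reading), "mtx" (3x3 intrinsics, pixels), "distortion" ([k1, k2, p1, p2, k3] as OpenCV has them; the pictures are not rectified), "origin" and "rotation" of the camera in the world. Camera axes: x right, y up, looking along -z (the intrinsics and any distortion apply to the point x, -y, -z); pixel columns grow to the right and rows downward; lengths in m; the calibration is good to about 2 mm. A picture is of the moment at which its call begins.
- hand_in(): hands the job in, once; it reports no verdict.
Trained networks look in a picture, given as the dict that the camera call returned (one of the last four; its "shot" number tells which), for a name from the list of things; names that differ only in an ending like _2 or _b are one class to them, and where a whole thing is asked for, a point or a joint stands for the part that bears it (a point fixed in the world has none). Each returns a list of dicts, best first, with "p" (0 to 1); they miss things now and then, are a little off and sometimes report something else, mostly with a low value. They report only what shows in the picture. A call takes as long as a camera call. They do not tell look-alikes from the thing itself.
- search_frame(picture, name): "bbox" ([left, top, right, bottom] in pixels, round what is visible of it).
- masks_of(picture, name): "region" (400x640 bool, what is visible of it) and "bbox" ([left, top, right, bottom] in pixels, round what is visible of it).
- mark_of(picture, name): "pixel" ([row, column] in pixels: a listed point, or the origin of a listed thing).
The state is a dict: "time_s": time; "joint_positions": joint angles; "qvel": joint speeds; "tau": joint torques, N m; "position": TCP position; "tcp_rot": TCP orientation; "force": force on the tool from outside, world axes, zero at the start; "moment": the same for the moment, N m; "opening": opening from 0.0 (shut) to 1.0 (fully open).
Only numpy, scipy, OpenCV 4.12 (cv2) and the standard library are available. Lean on these libraries where they do the work, as an engineer would, in place of code of your own. Each camera call takes 0.05 s, during which the arm holds its last target. There are 200 camera calls.

## Working session

There is one attempt and no reset: what is moved stays moved. The work goes in short steps, Python scripts to look and compute and a tool call to move; the robot and the scene stay as the last step left them, time stands still between calls to the robot, and variables do not carry over. Pictures are saved under pics/ and viewed, about 8 in all and at most 12, crops included, and the job is handed in when it is done.

Besides the shell and the picture viewer there is one more tool, called after "Request:" as name(argument=value, ...) on one line, values as JSON. send_rows: Moves the arm, as the interface text tells. Its arguments: {"type":"object","properties":{"moves":{"type":"string"}},"required":["moves"]}

```bash
mkdir -p pics
cat > h.py <<'E'
from rig import *
import numpy as np, cv2
def world(c,row,col,z=None):
    p=cv2.undistortPoints(np.array([[[col,row]]],float),c["mtx"],np.array(c["distortion"],float))[0,0]
    if z is None: z=c["z_map"][int(round(row)),int(round(col))]
    return np.array(c["origin"])+np.array(c["rotation"])@np.array([p[0]*z,-p[1]*z,-z])
def ray(c,row,col):
    o=np.array(c["origin"]); return o,world(c,row,col,1.0)-o
def onz(c,row,col,z):
    o,d=ray(c,row,col); return o+d*(z-o[2])/d[2]
E
cat > a.py <<'E'
from h import *
np.set_printoptions(precision=4,suppress=True)
for n in ("scene","top"):
    c=capture(n); cv2.imwrite(f"pics/{n}0.png",c["image"]); print(n,c["origin"],c["rotation"])
    for k in ("guard_bar","base_top","hub","handle_mid","clamp","mould_front","mould_back","plate","lantern","bowl","brush_jar"):
        for m in mark_of(c,k)[:3]:
            r,q=m["pixel"]; print(k,round(m["p"],2),np.round([r,q]),world(c,r,q) if 0<=r<399 and 0<=q<639 else "")
s=read_state(); print(s)
E
python3 a.py
```

```text
scene [1.0894 0.1266 1.0846] [[-0.1812 -0.8129  0.5536]
 [ 0.9834 -0.1485  0.1039]
 [-0.0023  0.5632  0.8263]]
guard_bar 0.88 [193. 280.] [ 0.5844 -0.0691  0.3489]
guard_bar 0.4 [274. 357.] [0.689  0.1557 0.1704]
base_top 0.79 [278. 370.] [0.6376 0.1987 0.0399]
base_top 0.49 [209. 388.] [0.3778 0.2349 0.0459]
hub 0.78 [226. 286.] [ 0.6681 -0.0347  0.3354]
handle_mid 0.51 [210. 293.] [ 0.4106 -0.0974  0.0022]
clamp 0.77 [279. 351.] [0.685  0.1426 0.1193]
mould_front 0.84 [216. 334.] [0.4408 0.0576 0.0513]
mould_front 0.83 [287. 447.] [0.6577 0.413  0.1108]
mould_front 0.59 [275. 356.] [0.6872 0.1541 0.1578]
mould_back 0.64 [284. 376.] [0.7048 0.2095 0.163 ]
plate 0.74 [269. 344.] [0.6204 0.1171 0.0385]
plate 0.27 [208. 390.] [0.3779 0.238  0.0569]
plate 0.19 [278. 351.] [0.6872 0.1411 0.1319]
lantern 0.67 [232. 437.] [0.4346 0.4033 0.035 ]
bowl 0.63 [259. 188.] [ 0.663  -0.3939  0.0026]
brush_jar 0.64 [209. 391.] [0.3748 0.2457 0.0462]
top [0.3412 0.0201 1.2047] [[-0.0046  0.9884 -0.1516]
 [-1.     -0.0034  0.0088]
 [ 0.0081  0.1516  0.9884]]
guard_bar 0.84 [159. 355.] [ 0.5825 -0.062
[... 484 characters left out ...]
1 0.4024 0.0934]
lantern 0.9 [240. 197.] [0.4    0.4003 0.0887]
bowl 0.78 [168. 445.] [ 0.6461 -0.3989  0.0059]
brush_jar 0.67 [258. 251.] [0.3466 0.2523 0.0008]
{'time_s': 1.2, 'joint_positions': array([ 64.1425,  30.2235,  82.0885,   0.0017,  67.6896, -10.229 ]), 'qvel': array([-0.0267,  0.0777,  0.0208,  0.0366, -0.1026, -0.1253]), 'tau': array([ -0.0013, -44.0026, -17.698 ,   0.0631,   0.0505,  -0.    ]), 'position': array([0.1683, 0.6019, 0.2225]), 'tcp_rot': array([[ 0.2694, -0.    , -0.963 ],
       [ 0.963 , -0.    ,  0.2694],
       [-0.    , -1.    ,  0.    ]]), 'force': array([-0.1991,  0.5105,  0.5962]), 'moment': array([ 0.0103,  0.0041, -0.0533]), 'opening': 1.0005807941750233}
```

```bash
python3 -c "
import cv2,numpy as np
a=cv2.imread('pics/scene0.png')[150:330,160:480];b=cv2.imread('pics/top0.png')[100:280,160:480]
cv2.imwrite('pics/v1.png',np.vstack([cv2.resize(a,None,fx=1.66,fy=1.66),cv2.resize(b,None,fx=1.66,fy=1.66)]))"
```

```text
(no output)
```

View pics/v1.png

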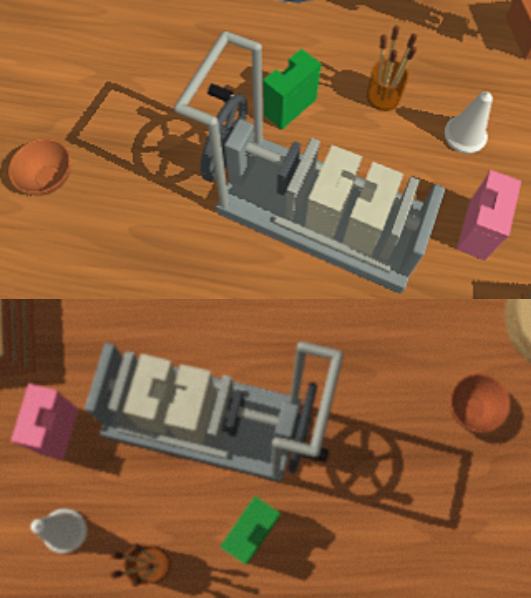

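The clamp lies along world y, with its wheel at the -y end. The handle is the black stub at scene px (205,293) and top px (193,351), on the wheel's -x side. The cream pair inside the clamp are the real mould halves. The green block (top px ~(241,312)) and the pink block (~(176,187)) are look-alikes standing outside it.

```bash
cat > b.py <<'E'
from h import *
np.set_printoptions(precision=4,suppress=True)
P=[]
for n in ("scene","top"):
    c=capture(n)
    v,u=np.mgrid[0:400,0:640]; pts=np.stack([u.ravel(),v.ravel()],1).astype(float)
    q=cv2.undistortPoints(pts[:,None],c["mtx"],np.array(c["distortion"],float))[:,0]
    z=c["z_map"].ravel(); W=np.array(c["origin"])+np.stack([q[:,0]*z,-q[:,1]*z,-z],1)@np.array(c["rotation"]).T
    im=c["image"].reshape(-1,3).astype(int)
    ok=(z>0)&(W[:,0]>.45)&(W[:,0]<.8)&(W[:,1]>-.17)&(W[:,1]<.36)&(W[:,2]>.01)
    for lo,hi in((.33,.36),(.034,.046)):
        S=W[ok&(W[:,2]>lo)&(W[:,2]<hi)]
        r=cv2.minAreaRect((S[:,:2]*1000).astype(np.float32)); print(n,lo,len(S),r,S[:,2].mean())
    dark=ok&(im.max(1)<45)&(W[:,1]<0.0)&(W[:,2]>.05)
    S=W[dark]; print(n,"dark",len(S),S.min(0) if len(S) else"",S.max(0) if len(S) else "",np.median(S,0))
    P.append(W[ok])
    cv2.imwrite(f"pics/h_{n}.png",cv2.resize(c["image"][170:250,240:400],None,fx=4,fy=4,interpolation=cv2.INTER_CUBIC))
    np.savez(f"{n}.npz",W=W,ok=ok,im=im)
# global fit of clamp pose using signed features: crop frame corners
E
python3 b.py; python3 -c "
import cv2,numpy as np
cv2.imwrite('pics/v2.png',cv2.resize(np.vstack([cv2.imread('pics/h_scene.png'),cv2.imread('pics/h_top.png')]),None,fx=.93,fy=.93))"
```

```text
scene 0.33 632 ((583.3174438476562, -38.29817581176758), (70.88903045654297, 164.58694458007812), 75.82205200195312) 0.3450248403048356
scene 0.034 2464 ((602.7562866210938, 161.03030395507812), (367.8807678222656, 233.4354705810547), 75.10742950439453) 0.03958997631071658
scene dark 114 [ 0.5186 -0.0796  0.0862] [ 0.6567 -0.0263  0.22  ] [ 0.531  -0.0523  0.2118]
top 0.33 722 ((582.4910278320312, -37.74336624145508), (70.62020874023438, 166.05130004882812), 75.87443542480469) 0.3456243633067763
top 0.034 1830 ((631.542724609375, 152.686767578125), (365.4638671875, 170.69679260253906), 75.71049499511719) 0.03974091043619416
top dark 141 [ 0.5027 -0.0782  0.1519] [ 0.6483 -0.0157  0.2312] [ 0.5218 -0.0419  0.2035]
```

View pics/v2.png

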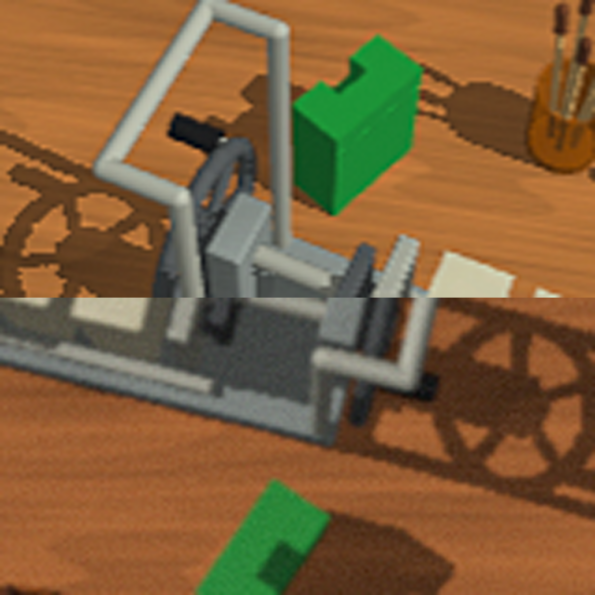

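Request:
send_rows(moves="87 40 -5 0 0;87 40 -5 0 0;87 40 -5 0 0;87 40 -5 0 0;87 40 -5 0 0;87 40 0 0 0;87 40 0 0 0;87 40 0 0 0;87 40 0 0 0;87 40 0 0 0")

```text
time_s: 2.13
position: [0.2565, 0.9166, 0.2225]
tcp_rot: [[0.269, 0.011, -0.963], [0.962, 0.043, 0.269], [0.045, -0.999, 0.001]]
force: [0.2, -0.5, -0.7]
opening: 1.002
```

```bash
cat > s.py <<'E'
from h import *
np.set_printoptions(precision=4,suppress=True)
s=read_state()
O=np.array([.629,.1434,0]);R=np.array([[.9694,.2453,0],[-.2453,.9694,0],[0,0,1]])
g=s["position"]-grip_point_offset*s["tcp_rot"][:,1]
print("t",s["time_s"],"q",s["joint_positions"],"p",s["position"],"F_clamp",R.T@s["force"],"open",s["opening"]*87)
print(s["tcp_rot"]); print("clamp-frame rot\n",R.T@s["tcp_rot"]); print("grip in clamp mm",R.T@(g-O)*1000)
y=s["tcp_rot"][:,1];print("tilt",np.degrees(np.arccos(-y[2])),"azimuth",np.degrees(np.arctan2(y[1],y[0])))
E
python3 s.py
```

```text
t 2.1333 q [ 67.5557  62.9887  12.6756   0.3695 101.8039  -6.7285] p [0.2565 0.9166 0.2225] F_clamp [ 0.3618 -0.4307 -0.7405] open 87.174322416314
[[ 0.2692  0.011  -0.963 ]
 [ 0.962   0.0432  0.2694]
 [ 0.0446 -0.999   0.001 ]]
clamp-frame rot
 [[ 0.025   0.0001 -0.9996]
 [ 0.9986  0.0446  0.025 ]
 [ 0.0446 -0.999   0.001 ]]
grip in clamp mm [-550.8211  657.3485  241.2119]
tilt 2.557247897219483 azimuth 75.69009560438253
```

Request:
send_rows(moves="87 40 0 0 0;87 40 0 0 0;87 40 0 0 0;87 40 0 0 0;87 40 0 0 0")

```text
time_s: 2.55
position: [0.2689, 0.9607, 0.2103]
tcp_rot: [[0.265, 0.049, -0.963], [0.947, 0.173, 0.269], [0.18, -0.984, -0.0]]
force: [-0.0, -0.3, -0.7]
opening: 1.0
```

```bash
python3 s.py
```

```text
t 2.55 q [67.6006 64.0414 12.641   1.2165 93.0188 -6.5923] p [0.2689 0.9607 0.2103] F_clamp [ 0.0613 -0.2737 -0.7384] open 86.98465606378781
[[ 0.2651  0.0485 -0.963 ]
 [ 0.9473  0.1733  0.2695]
 [ 0.18   -0.9837 -0.    ]]
clamp-frame rot
 [[ 0.0246  0.0045 -0.9996]
 [ 0.9833  0.1799  0.025 ]
 [ 0.18   -0.9837 -0.    ]]
grip in clamp mm [-549.6458  700.6329  228.6979]
tilt 10.368852105310877 azimuth 74.36508373244062
```

Request:
send_rows(moves="87 40 -3 0 0;87 40 -3 0 0;87 40 -3 0 0;87 40 -3 0 0;87 40 -3 0 0;87 40 -3 0 0;87 40 -3 0 0;87 40 -3 0 0;87 40 -3 0 0;87 40 -3 0 0;87 40 -3 0 0;87 40 -3 0 0")

```text
time_s: 3.55
position: [0.2887, 1.0316, 0.2959]
tcp_rot: [[0.238, 0.127, -0.963], [0.85, 0.453, 0.269], [0.471, -0.882, -0.0]]
force: [0.0, -0.6, -0.4]
opening: 1.003
```

```bash
python3 s.py
```

```text
t 3.55 q [67.4913 60.7105 12.545   3.2887 78.8599 -6.7103] p [0.2887 1.0316 0.2959] F_clamp [ 0.1444 -0.5474 -0.429 ] open 87.24398585859616
[[ 0.2378  0.1269 -0.963 ]
 [ 0.8497  0.4532  0.2695]
 [ 0.4706 -0.8823 -0.0001]]
clamp-frame rot
 [[ 0.022   0.0118 -0.9996]
 [ 0.882   0.4704  0.025 ]
 [ 0.4706 -0.8823 -0.0001]]
grip in clamp mm [-547.9661  768.7241  312.4278]
tilt 28.07355961694179 azimuth 74.3605200146234
```

Request:
send_rows(moves="87 40 -3 0 0;87 40 -3 0 0;87 40 -3 0 0;87 40 -3 0 0;87 40 -3 0 0")

```text
time_s: 3.97
position: [0.2931, 1.0473, 0.361]
tcp_rot: [[0.22, 0.155, -0.963], [0.788, 0.554, 0.269], [0.575, -0.818, -0.0]]
force: [0.0, -0.0, -0.8]
opening: 0.994
```

```bash
python3 s.py
```

```text
t 3.9667 q [67.3758 57.8579 12.5456  4.1582 74.7384 -6.8284] p [0.2931 1.0473 0.361 ] F_clamp [ 0.0336 -0.0206 -0.7706] open 86.48205813396504
[[ 0.2204  0.155  -0.963 ]
 [ 0.7879  0.5537  0.2695]
 [ 0.575  -0.8182 -0.0001]]
clamp-frame rot
 [[ 0.0204  0.0144 -0.9996]
 [ 0.8179  0.5748  0.025 ]
 [ 0.575  -0.8182 -0.0001]]
grip in clamp mm [-547.6469  783.1256  376.2885]
tilt 35.097235859146366 azimuth 74.3640739459577
```

Request:
send_rows(moves="87 0 -12 0 6.9;87 0 -12 0 6.9;87 0 -12 0 6.9;87 0 -12 0 6.9;87 0 -12 0 6.9;87 0 -12 0 6.9;87 0 -12 0 6.9;87 0 -12 0 6.9;87 0 -12 0 6.9;87 0 -12 0 6.9;87 0 -12 0 6.9;87 0 -12 0 6.9;87 0 -12 0 6.5")

```text
time_s: 5.05
position: [0.2688, 0.9607, 0.4892]
tcp_rot: [[0.964, 0.155, 0.214], [-0.264, 0.553, 0.79], [0.004, -0.818, 0.575]]
force: [-0.4, -0.0, 0.2]
opening: 1.002
```

```bash
python3 s.py
```

```text
t 5.05 q [66.6115 44.0395 23.7676  4.5501 77.4112 82.2752] p [0.2688 0.9607 0.4892] F_clamp [-0.4111 -0.1487  0.1502] open 87.13476121795733
[[ 0.9644  0.1549  0.2143]
 [-0.2644  0.5532  0.7899]
 [ 0.0038 -0.8185  0.5745]]
clamp-frame rot
 [[ 0.9998  0.0145  0.014 ]
 [-0.0198  0.5743  0.8183]
 [ 0.0038 -0.8185  0.5745]]
grip in clamp mm [-549.9389  693.1547  504.4881]
tilt 35.06676278791207 azimuth 74.35617585373224
```

Request:
send_rows(moves="87 20 -15.4 -22.4 0;87 20 -15.4 -22.4 0;87 20 -15.4 -22.4 0;87 20 -15.4 -22.4 0;87 20 -15.4 -22.4 0;87 20 -15.4 -22.4 0;87 20 -15.4 -22.4 0;87 20 -15.4 -22.4 0;87 20 -15.4 -22.4 0;87 20 -15.4 -22.4 0;87 20 -15.4 -22.4 0;87 20 -15.4 -22.4 0;87 20 -15.4 -22.4 0;87 20 -15.4 -22.4 0;87 20 -15.4 -22.4 0;87 20 -15.4 -22.4 0;87 20 -15.4 -22.4 0;87 20 -15.4 -22.4 0;87 20 -15.4 -22.4 0;87 20 -15.4 -22.4 0")

```text
time_s: 6.72
position: [0.5143, 0.3305, 0.4873]
tcp_rot: [[0.965, 0.157, 0.208], [-0.26, 0.552, 0.792], [0.01, -0.819, 0.574]]
force: [0.2, -0.1, 0.1]
opening: 1.001
```

```bash
python3 s.py
```

```text
t 6.7167 q [ 6.1499  8.832  81.704  33.0724 77.0993 17.0534] p [0.5143 0.3305 0.4873] F_clamp [ 0.2588 -0.0731  0.0796] open 87.08091580655115
[[ 0.9655  0.1574  0.2076]
 [-0.2603  0.552   0.7922]
 [ 0.0101 -0.8189  0.5739]]
clamp-frame rot
 [[ 0.9998  0.0172  0.0069]
 [-0.0155  0.5737  0.8189]
 [ 0.0101 -0.8189  0.5739]]
grip in clamp mm [-157.3918  142.4973  502.6443]
tilt 35.026904354208796 azimuth 74.0852142360242
```

Request:
send_rows(moves="87 6.7 -16.6 -25.9 0;87 6.7 -16.6 -25.9 0;87 6.7 -16.6 -25.9 0;87 6.7 -16.6 -25.9 0;87 6.7 -16.6 -25.9 0;87 6.7 -16.6 -25.9 0;87 6.7 -16.6 -25.9 0;87 6.7 -16.6 -25.9 0;87 6.7 -16.6 -25.9 0;87 6.7 -16.6 -25.9 0;87 6.7 -16.6 -25.9 0;87 6.7 -16.6 -25.9 0;87 6.7 -16.6 -25.9 0;87 6.7 -16.6 -25.9 0;87 6.7 -16.6 -25.9 0;87 6.7 -16.6 -25.9 0")

```text
time_s: 8.05
position: [0.4897, -0.1724, 0.4678]
tcp_rot: [[0.965, 0.157, 0.209], [-0.261, 0.55, 0.794], [0.01, -0.821, 0.571]]
force: [-0.2, 0.1, -0.4]
opening: 1.003
```

```bash
python3 s.py
python3 - <<'E'
from h import *
for n in("scene","top"):
    c=capture(n); cv2.imwrite(f"pics/h_{n}.png",cv2.resize(c["image"][130:290,200:440],None,fx=2,fy=2))
cv2.imwrite('pics/v3.png',np.vstack([cv2.imread('pics/h_scene.png'),cv2.imread('pics/h_top.png')])[:600])
E
```

```text
t 8.05 q [-49.0831  15.5198  75.6848  30.048  107.178  -29.8232] p [ 0.4897 -0.1724  0.4678] F_clamp [-0.2638  0.0718 -0.353 ] open 87.29807896247284
[[ 0.9654  0.1567  0.2085]
 [-0.2606  0.5496  0.7937]
 [ 0.0098 -0.8206  0.5714]]
clamp-frame rot
 [[ 0.9998  0.0171  0.0074]
 [-0.0159  0.5712  0.8206]
 [ 0.0098 -0.8206  0.5714]]
grip in clamp mm [ -57.8683 -351.0068  483.1337]
tilt 34.854970498022 azimuth 74.0843079981647
```

View pics/v3.png

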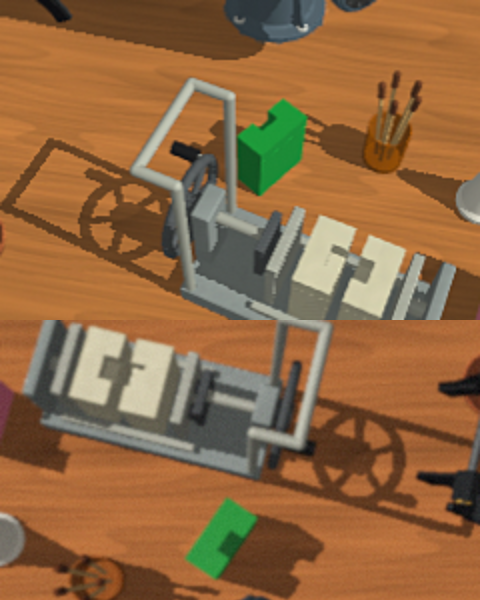

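Request:
send_rows(moves="87 0.6 17.8 -5.8 0;87 0.6 17.8 -5.8 0;87 0.6 17.8 -5.8 0;87 0.6 17.8 -5.8 0;87 0.6 17.8 -5.8 0;87 0.6 17.8 -5.8 0;87 0.6 17.8 -5.8 0;87 0.6 17.8 -5.8 0;87 0.6 17.8 -5.8 0;87 0.6 17.8 -5.8 0;87 0 15 0 0;87 0 15 0 0;87 0 15 0 0;87 0 15 0 0;87 0 0 0 0")

```text
time_s: 9.4
position: [0.5193, -0.0844, 0.2378]
tcp_rot: [[0.966, 0.151, 0.209], [-0.258, 0.554, 0.792], [0.004, -0.819, 0.574]]
force: [-0.1, 0.2, 1.3]
opening: 1.001
```

```bash
python3 s.py
python3 - <<'E'
from h import *
for n in("scene","top"):
    c=capture(n); cv2.imwrite(f"pics/h_{n}.png",cv2.resize(c["image"][150:250,220:380],None,fx=3,fy=3,interpolation=cv2.INTER_CUBIC))
cv2.imwrite('pics/v4.png',np.vstack([cv2.imread('pics/h_scene.png'),cv2.imread('pics/h_top.png')])[:600])
E
```

```text
t 9.4 q [-40.1179  26.526   97.1928  32.582   75.2706 -39.1145] p [ 0.5193 -0.0844  0.2378] F_clamp [-0.1438  0.197   1.257 ] open 87.10753424882274
[[ 0.9662  0.1514  0.2088]
 [-0.2579  0.5535  0.7919]
 [ 0.0043 -0.819   0.5738]]
clamp-frame rot
 [[ 0.9999  0.011   0.0082]
 [-0.013   0.5737  0.8189]
 [ 0.0043 -0.819   0.5738]]
grip in clamp mm [ -50.6811 -258.4473  253.1056]
tilt 35.017387856515214 azimuth 74.70501640340522
```

View pics/v4.png

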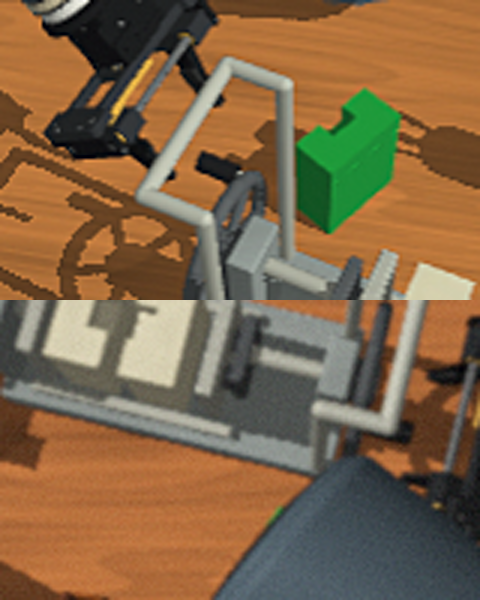

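The fingers straddle the handle in x: handle at scene px (205,293), finger tips on both sides of it. I'll advance the last 56 mm and close.

Request:
send_rows(moves="87 0 14 -0.5 0;87 0 14 -0.5 0;87 0 14 -0.5 0;87 0 14 -0.5 0;87 0 0 0 0;10 0 0 0 0;10 0 0 0 0;10 0 0 0 0;10 0 0 0 0;10 0 0 0 0;10 0 0 0 0;10 0 0 0 0;10 0 0 0 0")

```text
time_s: 10.58
position: [0.5285, -0.0576, 0.1918]
tcp_rot: [[0.966, 0.155, 0.209], [-0.26, 0.552, 0.793], [0.007, -0.82, 0.573]]
force: [0.2, 0.0, -0.1]
opening: 0.483
```

```bash
python3 s.py
python3 - <<'E'
from h import *
c=capture("scene"); cv2.imwrite("pics/v5.png",cv2.resize(c["image"][130:330,200:440],None,fx=3,fy=3,interpolation=cv2.INTER_CUBIC))
E
```

```text
t 10.5833 q [-37.2152  30.1509 100.1804  34.9927  68.291  -40.9796] p [ 0.5285 -0.0576  0.1918] F_clamp [ 0.2111  0.0716 -0.0744] open 42.01845780604098
[[ 0.9656  0.1545  0.209 ]
 [-0.2598  0.5517  0.7925]
 [ 0.0071 -0.8196  0.5729]]
clamp-frame rot
 [[ 0.9998  0.0144  0.0082]
 [-0.015   0.5727  0.8196]
 [ 0.0071 -0.8196  0.5729]]
grip in clamp mm [ -48.3658 -230.2459  207.1224]
tilt 34.95415931370365 azimuth 74.3549353464923
```

View pics/v5.png

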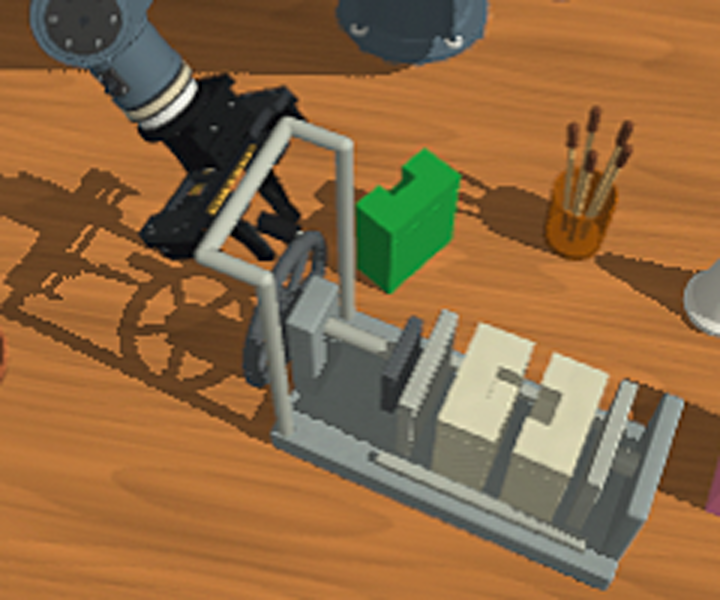

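Fingers are still closing at 42 mm.

Request:
send_rows(moves="10 0 0 0 0;10 0 0 0 0;10 0 0 0 0;10 0 0 0 0;10 0 0 0 0;10 0 0 0 0;10 0 0 0 0;10 0 0 0 0")

```text
time_s: 11.3
position: [0.5266, -0.0569, 0.1913]
tcp_rot: [[0.966, 0.15, 0.209], [-0.257, 0.553, 0.793], [0.003, -0.82, 0.573]]
force: [-4.4, -1.3, 1.3]
opening: 0.244
```

```bash
python3 s.py
```

```text
t 11.3 q [-37.2256  30.1541 100.2913  34.8326  68.4057 -40.9976] p [ 0.5266 -0.0569  0.1913] F_clamp [-3.9412 -2.2883  1.3082] open 21.253935707358597
[[ 0.9664  0.1501  0.2089]
 [-0.2572  0.553   0.7925]
 [ 0.0034 -0.8196  0.573 ]]
clamp-frame rot
 [[ 0.9999  0.0098  0.0081]
 [-0.0123  0.5729  0.8195]
 [ 0.0034 -0.8196  0.573 ]]
grip in clamp mm [ -50.3059 -230.0432  206.6701]
tilt 34.95768885121423 azimuth 74.81678604913652
```

```bash
cat > arc.py <<'E'
import sys,numpy as np
a,b,n=map(float,sys.argv[1:4]); R=float(sys.argv[4]) if len(sys.argv)>4 else 75
t=np.radians(np.linspace(a,b,int(n)+1)); x=R*np.sin(t); z=R*np.cos(t)
print(";".join(f"10 {dx:.1f} {-.82*dz:.1f} {.573*dz:.1f} 0" for dx,dz in zip(np.diff(x),np.diff(z))))
E
cat >> s.py <<'E'
p=R.T@(g-O)*1000; th=np.arctan2(p[0],p[2]-150); f=R.T@s["force"]
print("theta",np.degrees(th),"radius",np.hypot(p[0],p[2]-150),"Ftan",f[0]*np.cos(th)-f[2]*np.sin(th),"Frad",f[0]*np.sin(th)+f[2]*np.cos(th))
E
python3 arc.py -42 48 10; echo; python3 arc.py 48 228 18;echo; python3 arc.py 228 318 9
```

```text
10 9.3 -5.9 4.1 0;10 10.3 -4.6 3.2 0;10 11.1 -3.2 2.3 0;10 11.6 -1.8 1.2 0;10 11.8 -0.3 0.2 0;10 11.7 1.3 -0.9 0;10 11.3 2.7 -1.9 0;10 10.6 4.2 -2.9 0;10 9.7 5.5 -3.8 0;10 8.5 6.6 -4.6 0

10 7.9 8.6 -6.0 0;10 5.9 9.6 -6.7 0;10 3.8 10.3 -7.2 0;10 1.6 10.6 -7.4 0;10 -0.7 10.7 -7.5 0;10 -2.9 10.4 -7.3 0;10 -5.1 9.9 -6.9 0;10 -7.1 9.0 -6.3 0;10 -8.9 7.8 -5.5 0;10 -10.4 6.5 -4.5 0;10 -11.6 4.9 -3.4 0;10 -12.5 3.1 -2.2 0;10 -13.0 1.3 -0.9 0;10 -13.1 -0.6 0.4 0;10 -12.7 -2.4 1.7 0;10 -12.0 -4.2 2.9 0;10 -11.0 -5.8 4.1 0;10 -9.6 -7.3 5.1 0

10 -7.9 -8.6 6.0 0;10 -5.9 -9.6 6.7 0;10 -3.8 -10.3 7.2 0;10 -1.6 -10.6 7.4 0;10 0.7 -10.7 7.5 0;10 2.9 -10.4 7.3 0;10 5.1 -9.9 6.9 0;10 7.1 -9.0 6.3 0;10 8.9 -7.8 5.5 0
```

Request:
send_rows(moves="10 9.3 -5.9 4.1 0;10 10.3 -4.6 3.2 0;10 11.1 -3.2 2.3 0;10 11.6 -1.8 1.2 0;10 11.8 -0.3 0.2 0;10 11.7 1.3 -0.9 0;10 11.3 2.7 -1.9 0;10 10.6 4.2 -2.9 0;10 9.7 5.5 -3.8 0;10 8.5 6.6 -4.6 0")

```text
time_s: 12.13
position: [0.6289, -0.083, 0.187]
tcp_rot: [[0.967, 0.149, 0.209], [-0.256, 0.556, 0.791], [0.002, -0.818, 0.575]]
force: [-7.0, 2.2, 3.3]
opening: 0.246
```

```bash
python3 s.py
python3 - <<'E'
import numpy as np
# plate / mould faces along clamp y from initial clouds
O=np.array([.629,.1434,0]);X=np.array([.9694,-.2453,0]);Y=np.array([.2453,.9694,0])
for n in("scene","top"):
    d=np.load(n+".npz");W=d["W"]-O;x,y,z=W@X,W@Y,W[:,2]
    for nm,lo,hi in(("plate/stop top z160",.154,.165),("mould top z170",.166,.175)):
        s=d["ok"]&(abs(x)<.05)&(z>lo)&(z<hi)&(y>-.13); h=np.histogram(y[s],np.arange(-.13,.2,.005))
        print(n,nm,[(round(float(e)*1000),int(k)) for e,k in zip(h[1],h[0]) if k>3])
E
```

```text
t 12.1333 q [-33.4811  37.2384  85.0109  34.6644  73.6301 -33.4514] p [ 0.6289 -0.083   0.187 ] F_clamp [-7.2896  0.4282  3.308 ] open 21.38203162779471
[[ 0.9666  0.1486  0.2086]
 [-0.2561  0.556   0.7908]
 [ 0.0016 -0.8178  0.5755]]
clamp-frame rot
 [[ 0.9999  0.0077  0.0082]
 [-0.0112  0.5754  0.8177]
 [ 0.0016 -0.8178  0.5755]]
grip in clamp mm [  55.3415 -230.2927  202.2948]
tilt 35.13424554999978 azimuth 75.03251091099766
theta 46.62138177019707 radius 76.14086035060723 Ftan -7.410996186646918 Frad -3.0263210755372785
scene plate/stop top z160 [(-130, 8), (-125, 8), (-120, 9), (-115, 7), (-110, 8), (-105, 8), (-100, 9), (-95, 10), (-90, 9), (-85, 7), (-80, 10), (-60, 13), (-35, 19), (20, 4), (30, 4), (40, 5), (65, 4), (70, 4), (130, 5), (170, 13), (175, 64), (180, 61), (185, 65), (190, 46)]
scene mould top z170 [(-75, 15), (-70, 42), (-65, 36), (-60, 17), (-50, 11), (-45, 59), (-40, 49), (-35, 56), (-10, 32), (-5, 54), (0, 58), (5, 58), (10, 54), (15, 61), (20, 49), (25, 39), (30, 39), (35, 37), (40, 35), (65, 39), (70, 41), (75, 41), (80, 37), (85, 54), (90, 60), (95, 59), (100, 62), (105, 60), (110, 58), (115, 62), (130, 26), (135, 62), (140, 60), (145, 50)]
top plate/stop top z160 [(-130, 7), (-125, 11), (-120, 8), (-115, 8), (-110, 11), (-105, 6), (-100, 8), (-95, 10), (-90, 10), (-85, 8), (-80, 7), (-75, 16), (-50, 16), (-10, 20), (65, 19), (85, 7), (90, 6), (135, 32), (170, 27), (175, 61), (180, 56), (185, 49), (190, 32)]
top mould top z170 [(-75, 11), (-70, 40), (-65, 43), (-60, 15), (-50, 9), (-45, 56), (-40, 53), (-35, 51), (-30, 6), (-10, 26), (-5, 54), (0, 58), (5, 56), (10, 52), (15, 53), (20, 55), (25, 43), (30, 35), (35, 36), (40, 35), (45, 26), (65, 20), (70, 37), (75, 38), (80, 36), (85, 36), (90, 56), (95, 54), (100, 52), (105, 55), (110, 53), (115, 52), (120, 40), (135, 59), (140, 52), (145, 46)]
```

Request:
send_rows(moves="10 7.9 8.6 -6.0 0;10 5.9 9.6 -6.7 0;10 3.8 10.3 -7.2 0;10 1.6 10.6 -7.4 0;10 -0.7 10.7 -7.5 0;10 -2.9 10.4 -7.3 0;10 -5.1 9.9 -6.9 0;10 -7.1 9.0 -6.3 0;10 -8.9 7.8 -5.5 0;10 -10.4 6.5 -4.5 0;10 -11.6 4.9 -3.4 0;10 -12.5 3.1 -2.2 0;10 -13.0 1.3 -0.9 0;10 -13.1 -0.6 0.4 0;10 -12.7 -2.4 1.7 0;10 -12.0 -4.2 2.9 0;10 -11.0 -5.8 4.1 0;10 -9.6 -7.3 5.1 0")

```text
time_s: 13.63
position: [0.5232, -0.0562, 0.0842]
tcp_rot: [[0.966, 0.153, 0.21], [-0.26, 0.551, 0.793], [0.006, -0.821, 0.571]]
force: [1.2, 1.1, -8.9]
opening: 0.242
```

```bash
python3 s.py;  python3 arc.py 228 408 18
```

```text
t 13.6333 q [-37.3833  40.5759 104.2544  39.3596  56.7519 -50.847 ] p [ 0.5232 -0.0562  0.0842] F_clamp [ 0.9105  1.338  -8.9373] open 21.097401029742247
[[ 0.9657  0.1529  0.2099]
 [-0.2596  0.5506  0.7934]
 [ 0.0058 -0.8206  0.5714]]
clamp-frame rot
 [[ 0.9998  0.0132  0.0088]
 [-0.0148  0.5713  0.8206]
 [ 0.0058 -0.8206  0.5714]]
grip in clamp mm [ -53.8729 -230.1099   99.5704]
tilt 34.852161061767944 azimuth 74.47628444142558
theta -133.1092134408503 radius 73.79320915317918 Ftan -7.146943111053634 Frad 5.44296036946152
10 -7.9 -8.6 6.0 0;10 -5.9 -9.6 6.7 0;10 -3.8 -10.3 7.2 0;10 -1.6 -10.6 7.4 0;10 0.7 -10.7 7.5 0;10 2.9 -10.4 7.3 0;10 5.1 -9.9 6.9 0;10 7.1 -9.0 6.3 0;10 8.9 -7.8 5.5 0;10 10.4 -6.5 4.5 0;10 11.6 -4.9 3.4 0;10 12.5 -3.1 2.2 0;10 13.0 -1.3 0.9 0;10 13.1 0.6 -0.4 0;10 12.7 2.4 -1.7 0;10 12.0 4.2 -2.9 0;10 11.0 5.8 -4.1 0;10 9.6 7.3 -5.1 0
```

Request:
send_rows(moves="10 -7.9 -8.6 6.0 0;10 -5.9 -9.6 6.7 0;10 -3.8 -10.3 7.2 0;10 -1.6 -10.6 7.4 0;10 0.7 -10.7 7.5 0;10 2.9 -10.4 7.3 0;10 5.1 -9.9 6.9 0;10 7.1 -9.0 6.3 0;10 8.9 -7.8 5.5 0;10 10.4 -6.5 4.5 0;10 11.6 -4.9 3.4 0;10 12.5 -3.1 2.2 0;10 13.0 -1.3 0.9 0;10 13.1 0.6 -0.4 0;10 12.7 2.4 -1.7 0;10 12.0 4.2 -2.9 0;10 11.0 5.8 -4.1 0;10 9.6 7.3 -5.1 0")

```text
time_s: 15.13
position: [0.6277, -0.0827, 0.1884]
tcp_rot: [[0.967, 0.147, 0.208], [-0.255, 0.557, 0.79], [0.0, -0.817, 0.576]]
force: [-6.8, 2.9, 2.2]
opening: 0.242
```

```bash
python3 s.py;  cat > gap.py <<'E'
from h import *
O=np.array([.629,.1434,0]);X=np.array([.9694,-.2453,0]);Y=np.array([.2453,.9694,0])
c=capture("top"); v,u=np.mgrid[0:400,0:640]
q=cv2.undistortPoints(np.stack([u.ravel(),v.ravel()],1).astype(float)[:,None],c["mtx"],np.array(c["distortion"],float))[:,0]
z=c["z_map"].ravel(); W=np.array(c["origin"])+np.stack([q[:,0]*z,-q[:,1]*z,-z],1)@np.array(c["rotation"]).T-O
x,y,z=W@X,W@Y,W[:,2]
s=(abs(x)<.05)&(z>.15)&(z<.175)&(y>-.09)&(y<.16); h=np.histogram(y[s],np.arange(-.09,.16,.0025))
print(" ".join(f"{e*1000:.0f}:{k}" for e,k in zip(h[1],h[0])))
E
python3 gap.py
```

```text
t 15.1333 q [-33.5147  37.1023  85.0604  34.611   73.8277 -33.4221] p [ 0.6277 -0.0827  0.1884] F_clamp [-7.2629  1.1831  2.2247] open 21.064050747061277
[[ 0.9669  0.147   0.2084]
 [-0.255   0.557   0.7904]
 [ 0.0001 -0.8174  0.576 ]]
clamp-frame rot
 [[ 0.9999  0.0058  0.0081]
 [-0.01    0.576   0.8173]
 [ 0.0001 -0.8174  0.576 ]]
grip in clamp mm [  54.1343 -230.2826  203.6572]
tilt 35.17247528674182 azimuth 75.21799073043886
theta 45.25361854712656 radius 76.22087989848346 Ftan -6.6929117427520035 Frad -3.5921809700552068
-90:4 -88:5 -85:5 -82:4 -80:6 -77:5 -75:4 -72:6 -70:5 -67:5 -65:6 -62:5 -60:4 -57:5 -55:6 -52:5 -50:6 -47:4 -45:4 -42:5 -40:4 -37:5 -35:35 -32:19 -30:22 -27:22 -25:20 -22:17 -20:0 -17:0 -15:0 -12:0 -10:42 -7:35 -5:28 -2:28 0:27 3:31 5:25 8:31 10:28 13:27 15:27 18:29 20:26 23:26 25:29 28:29 30:29 33:26 35:27 38:29 40:18 43:22 45:19 48:17 50:22 53:19 55:19 58:17 60:21 63:4 65:5 68:42 70:21 73:21 75:17 78:22 80:20 83:18 85:18 88:31 90:37 93:29 95:28 98:27 100:25 103:31 105:25 108:32 110:31 113:28 115:24 118:26 120:32 123:10 125:0 128:0 130:0 133:8 135:78 138:28 140:25 143:33 145:23 148:22 150:1 153:0 155:0
```

```bash
python3 arc.py 408 558 15;python3 arc.py 558 588 5;python3 arc.py 588 618 5
```

```text
10 7.9 8.6 -6.0 0;10 5.9 9.6 -6.7 0;10 3.8 10.3 -7.2 0;10 1.6 10.6 -7.4 0;10 -0.7 10.7 -7.5 0;10 -2.9 10.4 -7.3 0;10 -5.1 9.9 -6.9 0;10 -7.1 9.0 -6.3 0;10 -8.9 7.8 -5.5 0;10 -10.4 6.5 -4.5 0;10 -11.6 4.9 -3.4 0;10 -12.5 3.1 -2.2 0;10 -13.0 1.3 -0.9 0;10 -13.1 -0.6 0.4 0;10 -12.7 -2.4 1.7 0
10 -7.3 -2.3 1.6 0;10 -7.0 -2.9 2.0 0;10 -6.6 -3.5 2.4 0;10 -6.1 -4.1 2.8 0;10 -5.6 -4.6 3.2 0
10 -4.9 -5.0 3.5 0;10 -4.3 -5.4 3.8 0;10 -3.6 -5.7 4.0 0;10 -2.8 -6.0 4.2 0;10 -2.0 -6.2 4.3 0
```

Request:
send_rows(moves="10 7.9 8.6 -6.0 0;10 5.9 9.6 -6.7 0;10 3.8 10.3 -7.2 0;10 1.6 10.6 -7.4 0;10 -0.7 10.7 -7.5 0;10 -2.9 10.4 -7.3 0;10 -5.1 9.9 -6.9 0;10 -7.1 9.0 -6.3 0;10 -8.9 7.8 -5.5 0;10 -10.4 6.5 -4.5 0;10 -11.6 4.9 -3.4 0;10 -12.5 3.1 -2.2 0;10 -13.0 1.3 -0.9 0;10 -13.1 -0.6 0.4 0")

```text
time_s: 16.35
position: [0.5705, -0.0683, 0.0616]
tcp_rot: [[0.965, 0.16, 0.209], [-0.263, 0.549, 0.793], [0.012, -0.82, 0.572]]
force: [7.4, 6.5, -13.4]
opening: 0.245
```

```bash
python3 s.py|tail -1;python3 gap.py;  python3 arc.py 548 578 5
```

```text
theta -175.9448531141565 radius 73.24749295277512 Ftan -6.471046760146486 Frad 12.960176340820567
-90:4 -88:5 -85:5 -82:5 -80:5 -77:5 -75:5 -72:6 -70:4 -67:5 -65:6 -62:5 -60:4 -57:5 -55:4 -52:6 -50:5 -47:4 -45:5 -42:5 -40:5 -37:7 -35:4 -32:5 -30:5 -27:4 -25:18 -22:31 -20:23 -17:18 -15:22 -12:22 -10:8 -7:0 -5:0 -2:0 0:0 3:58 5:34 8:24 10:28 13:32 15:26 18:30 20:29 23:26 25:28 28:27 30:31 33:27 35:30 38:25 40:31 43:28 45:26 48:30 50:28 53:19 55:20 58:15 60:20 63:22 65:20 68:18 70:18 73:23 75:16 78:21 80:18 83:21 85:18 88:21 90:19 93:19 95:44 98:29 100:28 103:26 105:28 108:26 110:34 113:24 115:26 118:25 120:34 123:29 125:25 128:23 130:2 133:4 135:82 138:23 140:32 143:27 145:27 148:18 150:0 153:0 155:0
10 -7.7 -1.2 0.9 0;10 -7.5 -1.9 1.3 0;10 -7.2 -2.5 1.8 0;10 -6.9 -3.1 2.2 0;10 -6.4 -3.7 2.6 0
```

Request:
send_rows(moves="10 -7.7 -0.4 0.3 0;10 -7.5 -1.1 0.7 0;10 -7.2 -2.5 1.8 0;10 -6.9 -3.1 2.2 0;10 -6.4 -3.7 2.6 0")

```text
time_s: 16.82
position: [0.5338, -0.0589, 0.075]
tcp_rot: [[0.965, 0.156, 0.209], [-0.261, 0.551, 0.793], [0.008, -0.82, 0.572]]
force: [2.9, 2.9, -10.3]
opening: 0.241
```

```bash
python3 s.py|tail -1;  python3 arc.py 578 602 6;python3 arc.py 602 626 6;python3 arc.py 626 650 6
```

```text
theta -144.25322597494264 radius 73.56868606261332 Ftan -7.708488026707095 Frad 7.08726430473253
10 -4.0 -2.8 1.9 0;10 -3.8 -3.0 2.1 0;10 -3.5 -3.2 2.2 0;10 -3.2 -3.4 2.4 0;10 -2.9 -3.6 2.5 0;10 -2.6 -3.7 2.6 0
10 -2.3 -3.9 2.7 0;10 -2.0 -4.0 2.8 0;10 -1.6 -4.1 2.9 0;10 -1.3 -4.2 2.9 0;10 -0.9 -4.2 3.0 0;10 -0.5 -4.3 3.0 0
10 -0.2 -4.3 3.0 0;10 0.2 -4.3 3.0 0;10 0.5 -4.3 3.0 0;10 0.9 -4.2 3.0 0;10 1.3 -4.2 2.9 0;10 1.6 -4.1 2.9 0
```

Request:
send_rows(moves="10 -4.0 -2.8 1.9 0;10 -3.8 -3.0 2.1 0;10 -3.5 -3.2 2.2 0;10 -3.2 -3.4 2.4 0;10 -2.9 -3.6 2.5 0;10 -2.6 -3.7 2.6 0")

```text
time_s: 17.32
position: [0.5126, -0.0534, 0.0989]
tcp_rot: [[0.966, 0.152, 0.209], [-0.259, 0.552, 0.793], [0.006, -0.82, 0.573]]
force: [-1.0, 2.1, -10.1]
opening: 0.245
```

```bash
python3 s.py|tail -1; python3 gap.py
```

```text
theta -118.87757335266436 radius 73.99860110913211 Ftan -8.114211563088778 Frad 6.1634448404137965
-90:5 -88:5 -85:5 -82:5 -80:5 -77:6 -75:6 -72:3 -70:6 -67:5 -65:6 -62:5 -60:4 -57:5 -55:4 -52:6 -50:5 -47:5 -45:4 -42:5 -40:6 -37:5 -35:6 -32:4 -30:4 -27:6 -25:6 -22:6 -20:18 -17:28 -15:21 -12:21 -10:22 -7:20 -5:7 -2:0 0:0 3:0 5:2 8:64 10:25 13:29 15:27 18:29 20:27 23:28 25:28 28:28 30:27 33:27 35:28 38:32 40:24 43:30 45:30 48:24 50:28 53:29 55:26 58:18 60:22 63:18 65:18 68:21 70:16 73:23 75:17 78:20 80:21 83:19 85:21 88:15 90:20 93:19 95:21 98:21 100:44 103:23 105:30 108:30 110:30 113:27 115:26 118:34 120:25 123:30 125:25 128:22 130:31 133:22 135:36 138:24 140:29 143:26 145:30 148:17 150:1 153:0 155:0
```

Request:
send_rows(moves="10 -2.3 -3.9 2.7 0;10 -2.0 -4.0 2.8 0;10 0 0 0 0")

```text
time_s: 17.62
position: [0.508, -0.0522, 0.1091]
tcp_rot: [[0.966, 0.152, 0.208], [-0.258, 0.552, 0.793], [0.005, -0.82, 0.573]]
force: [-6.3, -0.8, -5.2]
opening: 0.243
```

```bash
python3 s.py|tail -1
```

```text
theta -110.17326796065595 radius 74.118056761781 Ftan -2.8701448741133557 Frad 7.386080702441742
```

Request:
send_rows(moves="10 -1.6 -4.1 2.9 0;10 -1.3 -4.2 2.9 0;10 -0.9 -4.2 3.0 0")

```text
time_s: 17.87
position: [0.5041, -0.0512, 0.1238]
tcp_rot: [[0.966, 0.151, 0.209], [-0.258, 0.552, 0.793], [0.004, -0.82, 0.572]]
force: [-6.5, 0.0, -8.6]
opening: 0.244
```

```bash
python3 s.py|tail -1
```

```text
theta -98.43430281230678 radius 74.39210667239196 Ftan -7.587987487697339 Frad 7.547544905905507
```

Request:
send_rows(moves="10 -0.5 -4.3 3.0 0;10 -0.2 -4.3 3.0 0;10 0.2 -4.3 3.0 0")

```text
time_s: 18.12
position: [0.5031, -0.051, 0.1394]
tcp_rot: [[0.966, 0.15, 0.209], [-0.257, 0.552, 0.793], [0.004, -0.82, 0.572]]
force: [-5.5, 0.4, -10.0]
opening: 0.244
```

```bash
python3 s.py|tail -1; python3 gap.py; python3 arc.py 650 690 10
```

```text
theta -86.34545484008409 radius 74.6952706951254 Ftan -10.34168815992972 Frad 4.834811381261237
-90:5 -88:5 -85:4 -82:4 -80:6 -77:5 -75:5 -72:5 -70:5 -67:4 -65:6 -62:6 -60:3 -57:6 -55:5 -52:5 -50:7 -47:4 -45:4 -42:5 -40:6 -37:4 -35:6 -32:4 -30:5 -27:5 -25:6 -22:5 -20:4 -17:19 -15:31 -12:22 -10:19 -7:20 -5:20 -2:9 0:0 3:0 5:0 8:44 10:36 13:26 15:24 18:30 20:28 23:23 25:31 28:28 30:30 33:28 35:28 38:28 40:28 43:29 45:30 48:30 50:24 53:27 55:30 58:18 60:21 63:19 65:20 68:20 70:17 73:20 75:22 78:15 80:24 83:17 85:18 88:21 90:15 93:21 95:22 98:18 100:26 103:43 105:29 108:28 110:24 113:27 115:27 118:29 120:30 123:27 125:27 128:28 130:28 133:29 135:22 138:32 140:28 143:28 145:22 148:21 150:1 153:0 155:0
10 2.0 -4.0 2.8 0;10 2.3 -3.9 2.7 0;10 2.6 -3.7 2.6 0;10 2.9 -3.6 2.5 0;10 3.2 -3.4 2.4 0;10 3.5 -3.2 2.2 0;10 3.8 -3.0 2.1 0;10 4.0 -2.8 1.9 0;10 4.2 -2.5 1.8 0;10 4.4 -2.3 1.6 0
```

Tightening is felt: 10.3 N against 7.7 N while pushing. Two more small steps.

Request:
send_rows(moves="10 0.5 -4.3 3.0 0;10 0.9 -4.2 3.0 0")

```text
time_s: 18.33
position: [0.5042, -0.0512, 0.1496]
tcp_rot: [[0.966, 0.15, 0.209], [-0.257, 0.552, 0.793], [0.003, -0.82, 0.572]]
force: [-7.9, 0.1, -11.0]
opening: 0.243
```

```bash
python3 s.py|tail -1
```

```text
theta -78.5261688087486 radius 74.9456770830144 Ftan -12.289290121127797 Frad 5.378437953434585
```

Now at 12.3 N, which is 4.6 to 5.6 N over the drag and inside the tight band. I'll stop winding here, hold briefly, and check.

Request:
send_rows(moves="10 0 0 0 0;10 0 0 0 0;10 0 0 0 0")

```text
time_s: 18.58
position: [0.5044, -0.0512, 0.1504]
tcp_rot: [[0.966, 0.151, 0.208], [-0.257, 0.553, 0.793], [0.004, -0.82, 0.573]]
force: [-8.1, -1.5, -5.1]
opening: 0.246
```

```bash
python3 s.py|tail -1
```

```text
theta -77.87747571032412 radius 74.90330510412068 Ftan -6.525573407991109 Frad 6.258839905455847
```

Request:
send_rows(moves="50 0 0 0 0;50 0 0 0 0;50 0 0 0 0;50 0 0 0 0;50 0 0 0 0;50 0 0 0 0;50 0 0 0 0;50 0 0 0 0;50 0 0 0 0;50 0 0 0 0")

```text
time_s: 19.42
position: [0.5065, -0.0515, 0.1498]
tcp_rot: [[0.966, 0.154, 0.209], [-0.26, 0.552, 0.792], [0.007, -0.819, 0.573]]
force: [-0.6, -0.2, 0.1]
opening: 0.571
```

```bash
python3 s.py|sed -n '1p;8,11p'
```

```text
t 19.4167 q [-38.1889  32.9613 105.0524  36.6411  62.4793 -46.5425] p [ 0.5065 -0.0515  0.1498] F_clamp [-0.4994 -0.3542  0.1487] open 49.68179403260082
 [ 0.007  -0.8195  0.5731]]
grip in clamp mm [ -71.1684 -229.7149  165.0784]
tilt 34.96709306282594 azimuth 74.3664161170837
theta -78.03769488057091 radius 72.74815145397147 Ftan 0.041968436945624465 Frad 0.5193669979993273
```

Request:
send_rows(moves="50 0 -8 0 0;50 0 -12 0 0;50 0 -15 0 0;50 0 -15 0 0;50 0 -15 0 0;50 0 -15 0 0;50 0 -15 0 0;50 0 -15 0 0;50 0 -15 0 0;50 0 -15 0 0;50 0 -15 0 0;50 0 -15 0 0;50 0 0 0 0;50 0 0 0 0")

```text
time_s: 20.58
position: [0.4803, -0.146, 0.2896]
tcp_rot: [[0.965, 0.156, 0.209], [-0.261, 0.551, 0.793], [0.008, -0.82, 0.572]]
force: [-0.3, 0.3, -0.4]
opening: 0.572
```

```bash
python3 s.py|sed -n '1p;8,9p'; python3 gap.py
python3 - <<'E'
from h import *
O=np.array([.629,.1434,0]);X=np.array([.9694,-.2453,0]);Y=np.array([.2453,.9694,0])
ims=[]
for n in("scene","top"):
    c=capture(n); a=c["image"]; ims.append(cv2.resize(a[150:310,180:480] if n=="scene" else a[110:270,160:460],None,fx=1.8,fy=1.8,interpolation=cv2.INTER_CUBIC))
    v,u=np.mgrid[0:400,0:640]
    q=cv2.undistortPoints(np.stack([u.ravel(),v.ravel()],1).astype(float)[:,None],c["mtx"],np.array(c["distortion"],float))[:,0]
    z=c["z_map"].ravel(); W=np.array(c["origin"])+np.stack([q[:,0]*z,-q[:,1]*z,-z],1)@np.array(c["rotation"]).T-O
    C=np.stack([W@X,W@Y,W[:,2]],1)
    s=(C[:,1]<-.205)&(C[:,1]>-.245)&(np.hypot(C[:,0],C[:,2]-.15)<.1)&(a.reshape(-1,3).max(1)<70)
    print(n,s.sum(),C[s].mean(0) if s.any() else "")
cv2.imwrite('pics/v6.png',np.vstack(ims))
E
```

```text
t 20.5833 q [-47.9606  22.4127  94.2417  29.115   84.5082 -41.3663] p [ 0.4803 -0.146   0.2896] F_clamp [-0.3743  0.2199 -0.3593] open 49.75801909248094
 [ 0.0083 -0.8202  0.5721]]
grip in clamp mm [ -73.4784 -327.6999  304.901 ]
-90:4 -88:4 -85:6 -82:5 -80:5 -77:4 -75:7 -72:3 -70:6 -67:5 -65:5 -62:5 -60:6 -57:5 -55:4 -52:5 -50:6 -47:3 -45:6 -42:4 -40:5 -37:6 -35:6 -32:4 -30:4 -27:6 -25:6 -22:5 -20:4 -17:5 -15:40 -12:22 -10:20 -7:22 -5:21 -2:13 0:0 3:0 5:0 8:42 10:34 13:28 15:25 18:30 20:26 23:29 25:29 28:26 30:31 33:27 35:28 38:29 40:29 43:27 45:26 48:29 50:31 53:24 55:30 58:21 60:20 63:20 65:18 68:18 70:23 73:15 75:21 78:20 80:18 83:21 85:21 88:17 90:19 93:17 95:21 98:20 100:28 103:43 105:29 108:27 110:30 113:28 115:25 118:28 120:23 123:32 125:24 128:30 130:27 133:27 135:26 138:32 140:26 143:33 145:23 148:21 150:0 153:0 155:0
scene 66 [-0.07159328 -0.22565518  0.17181248]
top 81 [-0.07492821 -0.22232342  0.17275972]
```

View pics/v6.png

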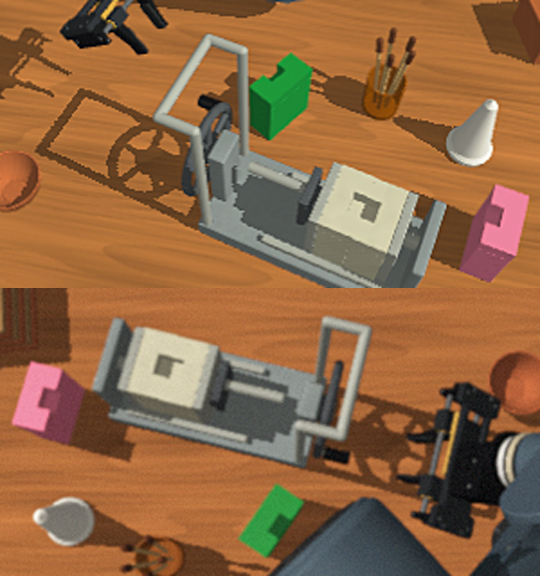

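The halves are together against the stop with no gap left, at scene crop px (360,215). The wheel stayed where I left it, the bystanders haven't moved, and the gripper is clear.

```bash
python3 -c "
from rig import *
print(hand_in())"
```

```text
the job is handed in; nothing more can be done
None
```

I wound the wheel clockwise about 1.9 turns (from about -42° to 642°), and the mould halves are now closed and tight against the back stop. Then I let go and backed the gripper clear. I handed the job in about 21 s into the 67 s; no verdict was reported.

- **Tilting the tool:** the moves have no tilt command. I leaned the tool 35° by pushing against the arm's reach limit, then came in under the guard bar from the open side.
- **Tightness:** the force along the turn was 6.5–8 N while winding, then rose to 12.3 N. That is 5.6 N over the 6.7 N running drag, or 4.6 N over it if the extra 1 N for pushing the halves counts as drag. Both are inside the 4 to 7 N band.
- **Last checks:** the depth map shows the plate, both halves and the stop with no gap between them. The handle stayed where I left it after release, and the tool's contact force was about zero.
- **Surroundings:** in the last pictures no cracks show, and the pottery and the green and pink look-alikes look unmoved.
- **What was off:** a sideways pull of up to 13 N showed on the handle near the bottom of the circle, because my commanded radius was 1–2 mm off. I partly corrected it, and it stayed far below the 40 N and 120 N limits.

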